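# Lock the logger bracket to the sloping T-slot rail with a quarter-turn clamp stud

## Robot

A 6-joint arm with a two-finger parallel gripper is mounted at the origin on the work surface; the furniture and walls round the work are solid. World frame = base frame: x ahead of the robot, y to its left, z up, the work surface at z = 0. Lengths are in m, angles in rad, forces in N, time in s.
With the tool pointing down it reaches from about 0.35 to 1 m from the base axis. Payload 7.1 kg.
Tool frame: the origin (TCP) lies midway between the tips of the shut fingers; the grasp point (between the pads) lies 19 mm behind it; z points along the fingers, y is the line along which they close (so a half turn about z gives the same grasp; the last joint's range is limited). The gripper opens to 85 mm and grips with 20 to 120 N. Pads are 22 mm wide; open, the fingers measure 114 mm over their backs; the gripper's body (76 mm by 85 mm) begins 54 mm behind the grasp point. The pads swing forward as they close: fully open they stand 13 mm farther back than shut.
Start: joints at [-1.148, 0.423, 1.63, -0, 1.089, -0.019], TCP at [0.267, -0.565, 0.231] pointing down, gripper open.
Joint ranges: [-3, 3], [-0.9, 2.11], [0.09, 2.58], [-1.31, 4.45], [0.11, 2.69], [-2.54, 2.54]. Speed limits (rad/s): [2.39, 2.39, 3.01, 3.14, 3.14, 3.14].

## Interface

Orientations are given as a rotation vector (axis times angle).
In Python, from plant import manip, viewer, job_done, nets gives the robot as it stands.
- The arm moves only by the tool apply_moves, never from a script. Its argument "steps" is a list of rows, each a list of 7 numbers: the shift along the world's x, y, z as a fraction of full scale, then the turn, a rotation vector about the world's x, y, z as a fraction of full scale, then the gripper command: -1 is fully open, 1 is shut, values between are in proportion. In form: [[dx, dy, dz, ax, ay, az, claw], ...]. A call has 1 to 12 rows; each row shifts and turns the commanded pose from where the row before left it; what a row does not reach is not made up. Full scale, the value 1, is 25 mm for a shift and 5 degrees for a turn. A row lasts 1/12 s, in which the tool goes at most 41.7 mm and 7.16 degrees, less where a joint would pass 70% of its speed; a pose out of reach is approached as far as the arm can. A call with a number of a shift or a turn outside -1 to 1 is refused whole. A call with a gripper value outside its range is refused whole. The fingers move at their own pace and stop on an object; the grip force is fixed at half the most. Time passes only in rows, so rows that do not move let the fingers close. It gives the time, the measured TCP pose, the force, the opening and the grip force at its end, in the units of the state.
- manip.get_state(): the state, without advancing time (a new reading comes with each control period).
- viewer.get_image(name): name is "scene" or "top"; returns a dict with "color" (384x512x3 uint8, red, green, blue), "z_map" (384x512 float32, m along the optical axis (not along the pixel's ray), 0 where there is no reading), "vfov" (degrees; the focal length in pixels is half the picture's height over the tangent of half this angle, whatever the lens; pixels are square), "cx", "cy" (the principal point, pixels), "R" (3x3) and "t" (3): a world point X has camera coordinates R X + t. Camera axes: x right, y down, z forward; pixel columns grow to the right and rows downward; lengths in m; the calibration is good to about 2 mm. A picture is of the moment at which its call begins.
- job_done(): hands the job in; it is judged then, once.
Trained networks look in the newest picture that a camera, given by its name, has taken for a name from the list of things; names that differ only in an ending like _2 or _b are one class to them, and where a whole thing is asked for, a point or a joint stands for the part that bears it (a point fixed in the world has none). Each returns a list of dicts, best first, with "score" (0 to 1); they miss things now and then, are a little off and sometimes report something else, mostly with a low value. They report only what shows in the picture. A call takes as long as a camera call. They do not tell look-alikes from the thing itself.
- nets.outline_of(camera, query): "pixels" (384x512 bool, what is visible of it) and "centre" ([column, row] in pixels, amid what is visible of it).
The state is a dict: "time": time; "joint_pos": joint angles; "qvel": joint speeds; "joint_torque": joint torques, N m; "tool_pos": TCP position; "ee_rot": TCP orientation; "wrist_force": force on the tool from outside, world axes, zero at the start; "wrist_torque": the same for the moment, N m; "opening": opening from 0.0 (shut) to 1.0 (fully open); "grasp_force": force on a finger pad.
Only numpy, scipy, OpenCV 4.12 (cv2) and the standard library are available. Lean on these libraries where they do the work, as an engineer would, in place of code of your own. Each camera call takes 0.05 s, during which the arm holds its last target. There are 200 camera calls.

## Task

Fasten the logger bracket to the sloping rail with the winged clamp stud from the grey kit block: drop the stud's T-head into the rail's slot beside the open end of the bracket's notch, slide it along the slot until its shank is home in the notch, then push it down against its spring, give it a quarter turn and let go, so that its head stands square across the slot and grips under its lips. Do not force the stud against the slot or push the bracket along the rail, and leave the locating pin and the things lying on the bench alone.

Things in the scene. Friction and masses are not known exactly. Their poses are not given: they have to be found in the camera images.
- rail (a point): Aluminium T-slot rail, 270 mm long, 90 mm wide, fixed; its top face slopes 30 degrees, low side towards the robot and its right. Origin: middle line of the slot, half way along, on the top face, 64 mm above the bench. y runs along the slot (level, to the near left), x up the slope, z out of the face. Slot mouth 16 mm wide (bevel to 19), lips 10 mm thick, chamber below 30 mm wide, floor 23 mm under the face. Ends capped.
- stand: The dark steel stand that carries the rail, fixed to the bench: base plate 112 x 254 x 8 mm. Origin under the rail's origin, on the bench; y along the slot, z up.
- seat (a point): Point on the bracket, axes parallel to rail's: where the stud's axis belongs when its shank touches the closed end of the notch; level with the top of the bracket's foot, 5 mm above the rail's face. The notch is 15 mm wide (mouth flared to 23), on the middle line of the slot, open towards rail -y; its open end lies 20 mm from the seat. From there at least 80 mm of slot are free towards -y.
- bracket (a joint): Where the bracket sits along the slot (m, growing towards rail +y). Bright steel plate keyed in the slot, 142 mm long; foot 5 mm thick and 48 mm wide at the notch, 90 mm wide from 36 mm beyond the seat (+y). It carries a white temperature logger that begins 53 mm beyond the seat and rises 22 mm above the foot. Until clamped it slides if pushed with more than about 8 N.
- stud: Winged clamp stud, upright in one of the block's two pockets, 130 to 200 g. Origin: on its axis, level with the underside of its collar when the spring is relaxed (so it rests on the block). z up the axis to the handle, y along the wing's and the T-head's long side. Handle: black flat wing 12 mm thick (x), 43 mm long (y; 22 at its foot), from z = 18 to 58 mm. Collar dark steel, 30 mm across, 6 thick. Shank 12 mm across.
- stud_head (a point): Centre of the underside of the stud's steel T-head, 16 mm below stud's origin on the axis. Head 13 mm (stud x) by 28 mm (stud y), 7 mm thick. Flat flanks, round ends: it passes the mouth of the slot only lying along it, and once below the lips it can be turned either way. Nothing stops the turn: locked is when head and wing stand square across the slot.
- stud_collar (a joint): How far the stud's collar is pushed up its shank against the spring: 0 relaxed (3 N preload, then 0.6 N per mm), 0.011 m fully pressed. With the collar resting on the bracket's foot the head still stands in the mouth of the slot and cannot turn; 6 mm farther down it clears the lips, so push it 7 to 10 mm (7 to 9 N) and turn. About 0.006 when locked.
- kit_block: Grey plastic block, 56 x 132 x 26 mm, fixed to the bench; origin at the centre of its underside. Two pockets, 15 x 30 mm and 21 mm deep, long side along the block's y, at y = -33 and +33 mm. Stud in one, pin in the other.
- pin: Locating pin with a round knurled steel knob (24 mm across, top 43 mm above the block), standing in the other pocket of the block; origin on its axis at the block's top. To be left alone.
- mouse: Black computer mouse, 126 x 54 x 40 mm, on the bench near the robot; origin centre of its underside. To be left alone.
- note_pad: Yellow note pad, 76 x 76 x 20 mm, on the bench near the robot; origin centre of its underside. To be left alone.
- label_roll: White roll of labels standing flat, 80 mm across, 53 mm high, far left; origin centre of its underside. To be left alone.
There are look-alikes about, which are no part of the job. What is shaped like the stud but yellow is not meant.

How it is judged:
By the outcome, as a careful person would: the job done as asked, in the order asked, and still so for the second after the job is handed in, with the robot touching nothing.
It also fails if it takes over 51 s, if anything falls off the work surface, if the arm or the gripper's body presses on something with over 40 N, if the wrist force passes 120 N, or if a joint passes its speed limit or range.

## Working session

There is one attempt and no reset: what is moved stays moved. The work goes in short steps, Python scripts to look and compute and a tool call to move; the robot and the scene stay as the last step left them, time stands still between calls to the robot, and variables do not carry over. Pictures are saved under pics/ and viewed, at most 11 in all, crops included, and the job is handed in when it is done.

Besides the shell and the picture viewer there is one more tool, called after "Request:" by a JSON object that holds its "api" and its "payload", one argument or row to a line. apply_moves: Moves the arm, as the interface text tells. Shift numbers are shares of 25 mm and turn numbers shares of 5 degrees, none past 1 either way. Its arguments: {"type":"object","properties":{"steps":{"type":"array","items":{"type":"array","items":{"type":"number"}}}},"required":["steps"]}

```bash
mkdir -p pics; ls; cat > h.py <<'E'
import numpy as np, cv2
from plant import manip, viewer, job_done, nets
def cloud(im):
    h,w=im["z_map"].shape; f=h/2/np.tan(np.radians(im["vfov"])/2)
    u,v=np.meshgrid(np.arange(w),np.arange(h)); z=im["z_map"]
    c=np.stack([(u-im["cx"])/f*z,(v-im["cy"])/f*z,z],-1)
    P=(c-im["t"])@im["R"]; P[z==0]=np.nan
    return P
def proj(im,X):
    h=im["z_map"].shape[0]; f=h/2/np.tan(np.radians(im["vfov"])/2)
    c=im["R"]@np.asarray(X)+im["t"]; return c[:2]/c[2]*f+[im["cx"],im["cy"]]
def save(n,a): cv2.imwrite("pics/"+n,cv2.cvtColor(a,cv2.COLOR_RGB2BGR))
E
python3 - <<'E'
from h import *
s=manip.get_state(); print(s)
for n in("scene","top"):
    im=viewer.get_image(n); save(n+"0.png",im["color"]); P=cloud(im); np.save(n+"P.npy",P)
    print(n,im["vfov"],im["cx"],im["cy"],"cam",-im["R"].T@im["t"])
    for q in("stud","kit_block","pin","bracket","rail","stand"):
        for d in nets.outline_of(n,q)[:3]:
            p=P[d["pixels"]]; print(q,round(d["score"],2),np.round(d["centre"]),d["pixels"].sum(),np.round(np.nanmedian(p,0),3),np.round(np.nanmin(p,0),3),np.round(np.nanmax(p,0),3))
E
```

```text
pics
{'time': 0.0, 'joint_pos': array([-1.14800117e+00,  4.23833488e-01,  1.63071689e+00, -4.83325077e-06,
        1.08862453e+00, -1.89884040e-02]), 'qvel': array([-7.82202985e-04, -5.58640834e-04,  1.12861613e-03, -1.09353387e-03,
        3.69219677e-04,  1.40609780e-05]), 'joint_torque': array([-8.48677191e-04, -5.57377517e+01, -2.81743956e+01, -2.82332730e-04,
        7.16126451e-03, -8.47187579e-06]), 'tool_pos': array([ 0.26701537, -0.56446145,  0.23053973]), 'ee_rot': array([-3.06374723e+00, -6.87986380e-01,  5.04743897e-04]), 'wrist_force': array([-0.62462707,  0.16678024, -0.99638986]), 'wrist_torque': array([ 0.01189356, -0.04502172,  0.04675812]), 'grasp_force': 0.0, 'opening': 1.0014526546210254}
scene 49.69022979359229 250.88658250256012 200.5418092493381 cam [ 1.04762981 -0.01419983  0.98119226]
stud 0.71 [201. 229.] 246 [ 0.498 -0.022  0.059] [ 0.429 -0.041 -0.001] [ 0.515 -0.001  0.081]
stud 0.5 [139. 233.] 303 [ 0.484 -0.186  0.068] [ 0.471 -0.213  0.019] [ 0.493 -0.16   0.091]
kit_block 0.78 [154. 247.] 769 [ 0.497 -0.151  0.026] [ 0.451 -0.219 -0.   ] [ 0.509 -0.08
[... 429 characters left out ...]
 0.336 -0.07   0.001] [0.428 0.025 0.027]
top 43.420115781351114 260.5179456909981 188.4514322687901 cam [0.20702741 0.11880761 1.35210785]
stud 0.69 [365. 175.] 184 [ 0.474 -0.184  0.075] [ 0.464 -0.211  0.017] [ 0.499 -0.159  0.092]
stud 0.64 [304. 181.] 127 [ 0.491 -0.023  0.071] [ 0.47  -0.041 -0.005] [ 0.529 -0.005  0.082]
kit_block 0.69 [348. 186.] 690 [ 0.469 -0.147  0.025] [ 0.45  -0.22  -0.003] [ 0.507 -0.087  0.034]
bracket 0.97 [221. 203.] 1324 [0.438 0.219 0.083] [0.378 0.145 0.002] [0.506 0.284 0.108]
rail 0.62 [234. 192.] 3899 [0.472 0.179 0.071] [ 0.363  0.049 -0.   ] [0.598 0.313 0.108]
stand 0.74 [233. 190.] 3900 [0.472 0.18  0.071] [ 0.363  0.052 -0.001] [0.595 0.313 0.108]
```

```bash
python3 - <<'E'
import cv2,numpy as np
a=cv2.imread("pics/scene0.png")[130:330,90:400]; b=cv2.imread("pics/top0.png")[110:270,150:430]
a=cv2.resize(a,None,fx=2.0,fy=2.0,interpolation=2)[:300*2]; cv2.imwrite("pics/a.png",cv2.resize(a,(780,503)))
cv2.imwrite("pics/b.png",cv2.resize(b,(798,456),interpolation=2))
E
```

```text
(no output)
```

View pics/a.png

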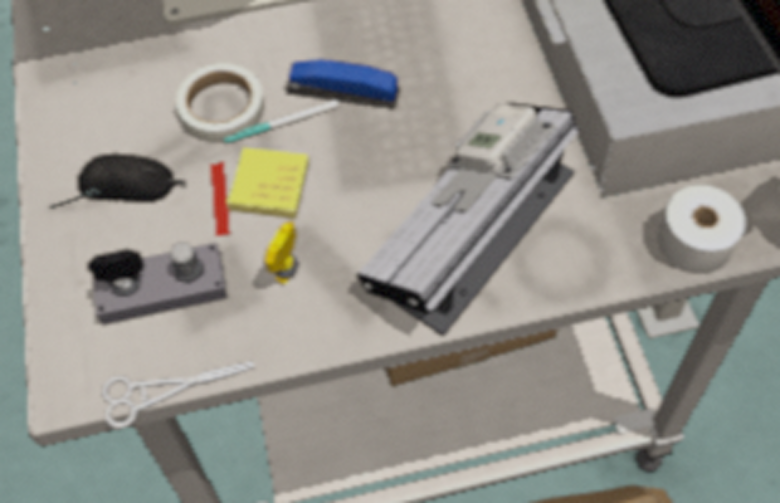

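View pics/b.png

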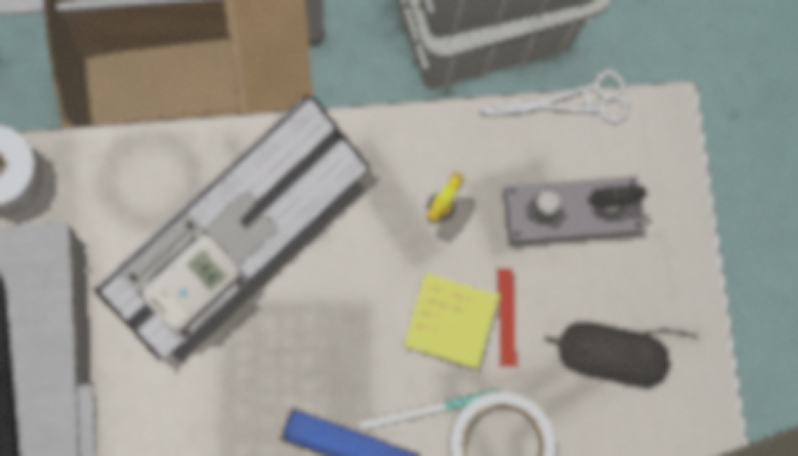

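View pics/scene0.png

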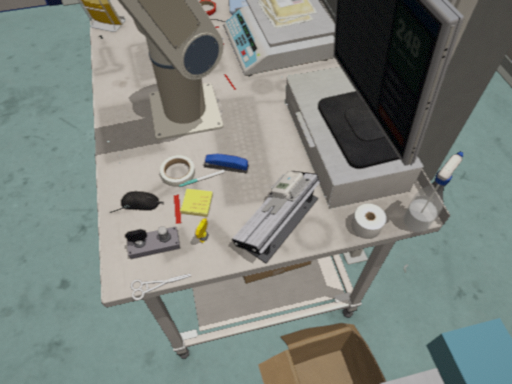

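The black stud is at scene (139,233), top (365,175), standing in the block. What could be taken for it is the yellow look-alike at scene (201,229), top (304,181), and the pin knob at scene (162,234). I choose the black one. Next I fit the poses.

```bash
cat > fit.py <<'E'
from h import *
def rail(P,im):
    # plane fit in the face region
    m=(np.abs(P[...,0]-.47)<.16)&(np.abs(P[...,1]-.18)<.16)&(P[...,2]>.03)&(P[...,2]<.1)
    Q=P[m]; rng=np.random.default_rng(0); best=0
    n0=None
    for _ in range(400):
        a,b,c=Q[rng.choice(len(Q),3,False)]; n=np.cross(b-a,c-a); l=np.linalg.norm(n)
        if l<1e-4: continue
        n/=l; n*=np.sign(n[2])
        if abs(n[2]-.866)>.05: continue
        k=np.abs((Q-a)@n)<.002
        if k.sum()>best: best=k.sum(); K=k
    for _ in range(3):
        c=Q[K].mean(0); n=np.linalg.svd(Q[K]-c,full_matrices=False)[2][2]; n*=np.sign(n[2]); K=np.abs((Q-c)@n)<.003
    return c,n,Q[K]
if __name__=="__main__":
  for N in("scene","top"):
    im=viewer.get_image(N); P=cloud(im)
    c,n,F=rail(P,im); y=np.cross([0,0,1],n);y/=np.linalg.norm(y)
    # z x n horizontal; rail y near left
    if y[1]<0:y=-y
    x=np.cross(y,n)
    q=np.stack([(F-c)@x,(F-c)@y],1).astype(np.float32)
    print(N,"n",n.round(3),np.degrees(np.arccos(n[2])).round(1),"y",y.round(3),len(F))
    r=cv2.minAreaRect(q); lo,hi=np.percentile(q,.7,0),np.percentile(q,99.3,0); print("rect",np.round(r[0],4),np.round(r[1],4),r[2],lo.round(4),hi.round(4))
    print(" origin(mid)",(c+x*(lo+hi)[0]/2+y*(lo+hi)[1]/2).round(4))
    m=(abs(P[...,0]-.48)<.06)&(abs(P[...,1]+.15)<.1)
    B=P[m&(abs(P[...,2]-.026)<.006)]; r=cv2.minAreaRect(B[:,:2].astype(np.float32)); print("block",np.round(r[0],4),np.round(r[1],4),r[2],np.median(B[:,2]))
    W=P[m&(P[...,2]>.055)&(P[...,1]<-.15)&(P[...,2]<.1)]; r=cv2.minAreaRect(W[:,:2].astype(np.float32)); print("wing",len(W),np.round(r[0],4),np.round(r[1],4),r[2],np.percentile(W[:,2],[10,50,90]),W.mean(0).round(4))
    # rectified rail view, 0.5mm/px in face plane
    o=c+x*(lo+hi)[0]/2+y*(lo+hi)[1]/2
    cor=[(-.06,-.145),(.06,-.145),(.06,.145),(-.06,.145)]
    src=np.float32([proj(im,o+x*a+y*b) for a,b in cor]); dst=np.float32([[(b+.145)*2000,(a+.06)*2000] for a,b in cor])
    save("rect_%s.png"%N,cv2.warpPerspective(im["color"],cv2.getPerspectiveTransform(src,dst),(580,240),flags=2))
E
python3 fit.py; python3 -c "
import cv2,numpy as np;cv2.imwrite('pics/rect.png',np.vstack([cv2.imread('pics/rect_scene.png'),cv2.imread('pics/rect_top.png')]))"
```

```text
scene n [-0.385 -0.312  0.869] 29.7 y [-0.63   0.776 -0.   ] 1208
rect [0.0031 0.0806] [0.3635 0.1104] 87.04978942871094 [-0.0521 -0.0981] [0.0426 0.2443]
 origin(mid) [0.4583 0.2044 0.0669]
block [ 0.4786 -0.1538] [0.132  0.0599] 89.61881256103516 0.027046596253283574
wing 213 [ 0.4788 -0.1864] [0.0521 0.0155] 88.84320831298828 [0.06030832 0.0781894  0.0877844 ] [ 0.4822 -0.1862  0.076 ]
top n [-0.396 -0.325  0.859] 30.8 y [-0.635  0.773 -0.   ] 1411
rect [-0.0005  0.0517] [0.3447 0.1005] 87.65108489990234 [-0.0472 -0.1184] [0.0435 0.1848]
 origin(mid) [0.468  0.1887 0.065 ]
block [ 0.4791 -0.1539] [0.133  0.0577] 89.77300262451172 0.025873130344825176
wing 120 [ 0.4787 -0.1861] [0.0518 0.0129] 88.41429901123047 [0.06540572 0.08232976 0.08782047] [ 0.4773 -0.184   0.0794]
```

View pics/rect.png

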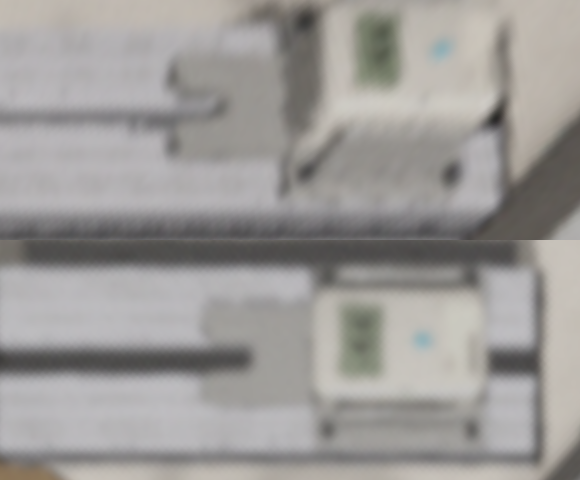

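```bash
cat > rect.py <<'E'
from h import *
th=np.arctan2(.774,-.633)
yv=np.array([np.cos(th),np.sin(th),0]); hx=np.array([np.sin(th),-np.cos(th),0])
s30,c30=.5,np.sqrt(.75); xv=hx*c30+np.array([0,0,s30]); zv=np.cross(xv,yv)
O=np.array([.468,.1887,.064])
def rectify(im,h,sc=4000,X=.055,Y0=-.15,Y1=.15,o=O):
    cor=[(-X,Y0),(X,Y0),(X,Y1),(-X,Y1)]
    src=np.float32([proj(im,o+xv*a+yv*b+zv*h) for a,b in cor]); dst=np.float32([[(b-Y0)*sc,(a+X)*sc] for a,b in cor])
    return cv2.warpPerspective(im["color"],cv2.getPerspectiveTransform(src,dst),(int((Y1-Y0)*sc),int(2*X*sc)),flags=cv2.INTER_CUBIC)
E
python3 - <<'E'
from rect import *
out=[]
for N in("scene","top"):
    im=viewer.get_image(N); cam=-im["R"].T@im["t"]-O; print(N,"view tan x,y",(cam@xv/(cam@zv)).round(2),(cam@yv/(cam@zv)).round(2))
    g=cv2.cvtColor(rectify(im,0,1000),cv2.COLOR_RGB2GRAY)
    for a,b in((15,40),(40,70),(70,90)): print("prof x from -55mm, y",a-150,b-150,g[:,a:b].mean(1).astype(int).tolist())
    g5=cv2.cvtColor(rectify(im,.005,1000),cv2.COLOR_RGB2GRAY); 
    print("seat line, foot plane, y from -60:",g5[51:58,90:170].mean(0).astype(int).tolist()); print("off-line y:",g5[68:76,90:170].mean(0).astype(int).tolist())
    print("foot x prof",g5[:,125:140].mean(1).astype(int).tolist())
    out.append(rectify(im,.005,2600,.05)[:, :780])
save("rect2.png",np.vstack(out)); print(out[0].shape)
E
```

```text
scene view tan x,y 1.16 -0.83
prof x from -55mm, y -135 -110 [187, 187, 187, 187, 187, 186, 186, 185, 185, 184, 182, 181, 179, 178, 177, 176, 175, 174, 174, 174, 174, 175, 175, 176, 177, 178, 179, 180, 180, 180, 180, 179, 178, 178, 178, 178, 178, 179, 180, 180, 181, 181, 182, 182, 183, 183, 182, 181, 178, 173, 167, 159, 151, 143, 137, 134, 135, 139, 147, 155, 163, 169, 174, 177, 179, 180, 180, 181, 180, 180, 179, 177, 176, 175, 174, 174, 175, 176, 177, 178, 179, 179, 178, 177, 176, 175, 175, 174, 174, 174, 174, 175, 176, 177, 178, 179, 180, 180, 179, 177, 173, 168, 162, 154, 146, 138, 131, 125, 120, 115]
prof x from -55mm, y -110 -80 [183, 183, 182, 182, 181, 180, 180, 179, 179, 178, 178, 178, 177, 176, 176, 175, 174, 174, 174, 173, 173, 174, 174, 175, 176, 177, 178, 179, 179, 179, 179, 178, 177, 177, 177, 177, 177, 178, 179, 179, 180, 180, 181, 181, 182, 182, 182, 180, 177, 172, 165, 158, 149, 141, 135, 133, 134, 139, 147, 155, 163, 169, 174, 177, 179, 180, 181, 181, 181, 180, 179, 178, 177, 176, 176, 176, 177, 178, 179, 180, 181, 181, 180, 179, 178, 177, 176, 176, 175, 175, 176, 17
[... 4485 characters left out ...]
8, 158, 158, 159, 159, 159, 159, 159, 159, 159, 159, 159, 159, 159, 157, 156, 155, 154, 155, 158, 163, 169, 175, 181, 186, 189, 190]
foot x prof [82, 79, 77, 77, 76, 77, 79, 84, 91, 103, 118, 135, 150, 161, 170, 176, 179, 181, 181, 180, 180, 179, 178, 176, 174, 170, 165, 161, 157, 155, 154, 153, 154, 155, 156, 156, 157, 157, 157, 157, 157, 158, 158, 158, 158, 157, 156, 154, 151, 147, 142, 138, 134, 130, 127, 125, 124, 124, 125, 128, 132, 137, 142, 146, 150, 154, 156, 157, 157, 157, 157, 157, 157, 157, 157, 157, 157, 157, 158, 160, 164, 169, 174, 178, 181, 183, 183, 183, 182, 182, 182, 182, 182, 182, 182, 182, 182, 183, 182, 179, 174, 166, 154, 142, 131, 125, 125, 132, 142, 153]
(260, 780, 3)
```

View pics/rect2.png

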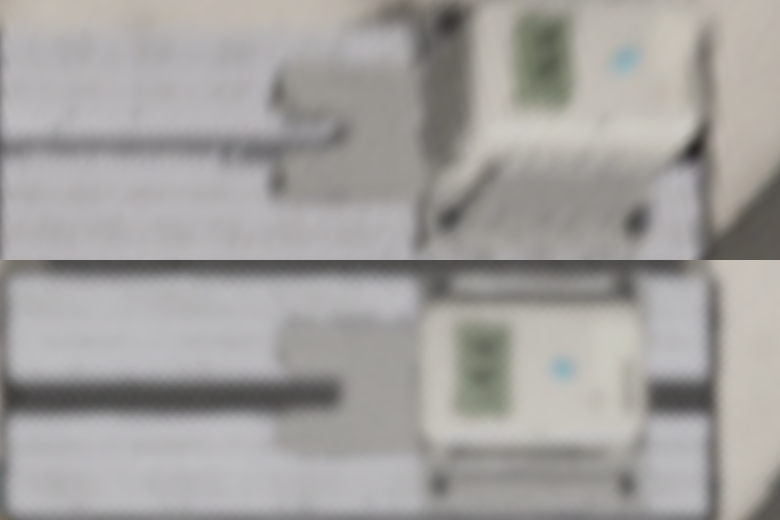

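The rail frame is fitted: the slot line runs through (0.468, 0.189, 0.064), and the seat is about 23 mm towards -y from that point. The two cameras disagree by roughly 3 mm, so I'll check relative positions near the slot. Moving above the stud.

Request:
{"api": "apply_moves", "payload": {
  "steps": [
    [0.53, 0.945, 0, 0, 0, 0.81, -1],
    [0.53, 0.945, 0, 0, 0, 0.81, -1],
    [0.53, 0.945, 0, 0, 0, 0.81, -1],
    [0.53, 0.945, 0, 0, 0, 0.81, -1],
    [0.53, 0.945, 0, 0, 0, 0.81, -1],
    [0.53, 0.945, 0, 0, 0, 0.81, -1],
    [0.53, 0.945, 0, 0, 0, 0.81, -1],
    [0.53, 0.945, 0, 0, 0, 0.81, -1],
    [0.53, 0.945, 0, 0, 0, 0.81, -1],
    [0.53, 0.945, 0, 0, 0, 0.81, -1],
    [0.53, 0.945, 0, 0, 0, 0.81, -1],
    [0.53, 0.945, 0, 0, 0, 0.81, -1]
  ]
}}

```text
time: 1.9
tool_pos: [0.4268, -0.2803, 0.2315]
ee_rot: [2.507, 1.893, 0.0]
wrist_force: [0.1, 0.3, -0.9]
opening: 1.002
grasp_force: 0.0
```

Request:
{"api": "apply_moves", "payload": {
  "steps": [
    [0.53, 0.945, -0.3, 0, 0, 0.81, -1],
    [0.53, 0.945, -0.6, 0, 0, 0.81, -1],
    [0.53, 0.945, -0.6, 0, 0, 0.81, -1],
    [0.53, 0.945, -0.6, 0, 0, 0.81, -1],
    [0, 0, -0.5, 0, 0, 0, -1],
    [0, 0, 0, 0, 0, 0, -1],
    [0, 0, 0, 0, 0, 0, -1]
  ]
}}

```text
time: 2.48
tool_pos: [0.4789, -0.1867, 0.166]
ee_rot: [-2.218, -2.223, 0.001]
wrist_force: [-0.1, -0.7, 0.2]
opening: 0.999
grasp_force: 0.0
```

```bash
python3 - <<'E'
from h import *
from scipy.spatial.transform import Rotation as R
s=manip.get_state(); print(s["time"],s["tool_pos"],R.from_rotvec(s["ee_rot"]).as_matrix().round(4),s["joint_pos"])
out=[]
for N,c in(("scene",(139,233)),("top",(365,178))):
    im=viewer.get_image(N); a=im["color"][c[1]-45:c[1]+45,c[0]-65:c[0]+65].copy()
    out.append(cv2.resize(a,(650,450//1)[:2] if 0 else (400,277),interpolation=2))
save("g1.png",np.hstack(out))
E
```

```text
2.4833 [ 0.47893745 -0.18670169  0.16600102] [[-2.4e-03  1.0e+00 -1.4e-03]
 [ 1.0e+00  2.4e-03  4.0e-04]
 [ 4.0e-04 -1.4e-03 -1.0e+00]] [-3.94765357e-01  3.54594454e-01  1.92186305e+00 -2.02930872e-04
  8.66614227e-01 -3.96997792e-01]
```

View pics/g1.png

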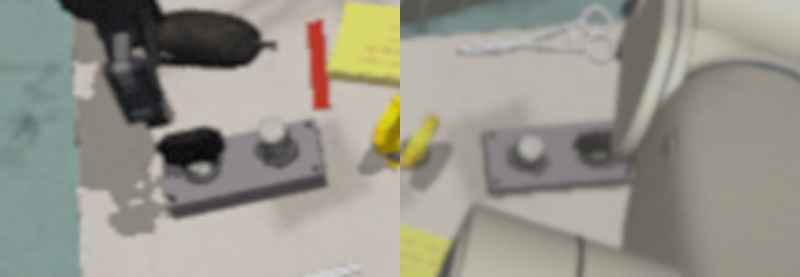

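The picture shows the black wing in the pocket (crop 190,147) with the gripper above it. The pin is at (272,135). Descending and closing.

Request:
{"api": "apply_moves", "payload": {
  "steps": [
    [0, 0, -0.8, 0, 0, 0, -1],
    [0, 0, -0.8, 0, 0, 0, -1],
    [0, 0, -0.8, 0, 0, 0, -1],
    [0, 0, -0.8, 0, 0, 0, -1],
    [0, 0, -0.6, 0, 0, 0, -1],
    [0, 0, -0.5, 0, 0, 0, -1],
    [0, 0, -0.38, 0, 0, 0, -1],
    [0, 0, 0, 0, 0, 0, -1],
    [0, 0, 0, 0, 0, 0, -1]
  ]
}}

```text
time: 3.33
tool_pos: [0.4794, -0.1875, 0.0497]
ee_rot: [2.22, 2.222, 0.0]
wrist_force: [0.3, 0.7, 0.6]
opening: 1.004
grasp_force: 0.0
```

Request:
{"api": "apply_moves", "payload": {
  "steps": [
    [0, 0, 0, 0, 0, 0, 0.2],
    [0, 0, 0, 0, 0, 0, 0.4],
    [0, 0, 0, 0, 0, 0, 0.6],
    [0, 0, 0, 0, 0, 0, 1],
    [0, 0, 0, 0, 0, 0, 1],
    [0, 0, 0, 0, 0, 0, 1],
    [0, 0, 0, 0, 0, 0, 1],
    [0, 0, 0, 0, 0, 0, 1],
    [0, 0, 0, 0, 0, 0, 1]
  ]
}}

```text
time: 4.08
tool_pos: [0.4793, -0.187, 0.0494]
ee_rot: [2.219, 2.224, 0.0]
wrist_force: [0.2, 0.4, 1.4]
opening: 0.13
grasp_force: 59.3
```

Request:
{"api": "apply_moves", "payload": {
  "steps": [
    [0, 0, 0.3, 0, 0, 0, 1],
    [0, 0, 0.6, 0, 0, 0, 1],
    [0, 0, 0.8, 0, 0, 0, 1],
    [0, 0, 1, 0, 0, 0, 1],
    [0, 0, 1, 0, 0, 0, 1],
    [0, 0, 1, 0, 0, 0, 1],
    [0, 0, 0.8, 0, 0, 0, 1],
    [0, 0, 0.4, 0, 0, 0, 1],
    [0, 0, 0, 0, 0, 0, 1]
  ]
}}

```text
time: 4.83
tool_pos: [0.4804, -0.1874, 0.1991]
ee_rot: [2.217, 2.221, 0.003]
wrist_force: [-0.5, -0.3, -2.2]
opening: 0.134
grasp_force: 59.2
```

```bash
cat > goal.py <<'E'
from rect import *
from scipy.spatial.transform import Rotation as R
def go(y,h,x=0,turn=0,lift=.023):
    s=manip.get_state(); p=O+xv*x+yv*y+zv*(h+lift)
    G=np.stack([np.cross(xv,-zv),xv,-zv],1); G=(R.from_rotvec(zv*np.radians(turn))*R.from_matrix(G))
    C=R.from_rotvec(s["ee_rot"])
    d=(G*C.inv()).as_rotvec()
    print("t",s["time"],"goal",p.round(4),"shift units",((p-s["tool_pos"])/.025).round(2),"turn units",(np.degrees(d)/5).round(2),"q",s["joint_pos"].round(2))
    w=s["tool_pos"]-O; print("now rail x,y,h(stud)",(w@xv*1e3).round(1),(w@yv*1e3).round(1),(w@zv*1e3-lift*1e3).round(1),"F rail",[round(float(s["wrist_force"]@v),1) for v in(xv,yv,zv)], "open",round(s["opening"],3))
E
python3 - <<'E'
from goal import *
print(xv.round(4),yv.round(4),zv.round(4)); go(-.063,.050)
E
```

```text
[0.6704 0.5483 0.5   ] [-0.6331  0.7741  0.    ] [-0.387  -0.3165  0.866 ]
t 4.8333 goal [0.4796 0.1168 0.1272] shift units [-0.03 12.17 -2.88] turn units [ 2.06 -5.71  7.66] q [-0.4   0.31  1.9   0.    0.93 -0.4 ]
now rail x,y,h(stud) -130.4 -299.0 208.3 F rail [-1.6, 0.1, -1.6] open 0.134
```

Request:
{"api": "apply_moves", "payload": {
  "steps": [
    [0, 0.87, 0, 0.147, -0.408, 0.547, 1],
    [0, 0.87, 0, 0.147, -0.408, 0.547, 1],
    [0, 0.87, 0, 0.147, -0.408, 0.547, 1],
    [0, 0.87, 0, 0.147, -0.408, 0.547, 1],
    [0, 0.87, 0, 0.147, -0.408, 0.547, 1],
    [0, 0.87, 0, 0.147, -0.408, 0.547, 1],
    [0, 0.87, 0, 0.147, -0.408, 0.547, 1],
    [0, 0.87, 0, 0.147, -0.408, 0.547, 1],
    [0, 0.87, 0, 0.147, -0.408, 0.547, 1],
    [0, 0.87, 0, 0.147, -0.408, 0.547, 1],
    [0, 0.87, 0, 0.147, -0.408, 0.547, 1],
    [0, 0.87, 0, 0.147, -0.408, 0.547, 1]
  ]
}}

```text
time: 5.83
tool_pos: [0.4779, 0.0748, 0.1953]
ee_rot: [1.367, 2.549, 0.595]
wrist_force: [0.0, 0.6, -2.0]
opening: 0.131
grasp_force: 59.2
```

Request:
{"api": "apply_moves", "payload": {
  "steps": [
    [0, 0.87, -0.3, 0.147, -0.408, 0.547, 1],
    [0, 0.87, -0.6, 0.147, -0.408, 0.547, 1],
    [0, 0, -0.7, 0, 0, 0, 1],
    [0, 0, -0.7, 0, 0, 0, 1],
    [0, 0, -0.58, 0, 0, 0, 1],
    [0, 0, 0, 0, 0, 0, 1],
    [0, 0, 0, 0, 0, 0, 1]
  ]
}}

```text
time: 6.42
tool_pos: [0.4779, 0.1156, 0.1247]
ee_rot: [1.226, 2.57, 0.678]
wrist_force: [-0.9, -0.5, -2.1]
opening: 0.131
grasp_force: 59.1
```

```bash
python3 - <<'E'
from goal import *
go(-.063,.050)
out=[]
for N in("scene","top"):
    im=viewer.get_image(N); P=cloud(im)
    s=manip.get_state(); a=s["tool_pos"]-zv*.023; u=proj(im,a).astype(int); print(N,"stud origin px",u,"head px",proj(im,a-zv*.016),"entry px",proj(im,O-yv*.063))
    b=im["color"][u[1]-35:u[1]+40,u[0]-50:u[0]+50]; out.append(cv2.resize(b,(400,300),interpolation=2)); print("crop origin",u[0]-50,u[1]-35)
save("e1.png",np.hstack(out))
E
```

```text
t 6.4167 goal [0.4796 0.1168 0.1272] shift units [0.07 0.05 0.1 ] turn units [ 0.03 -0.13  0.04] q [ 0.03  0.34  2.27  1.23  0.33 -1.8 ]
now rail x,y,h(stud) -3.1 -62.8 48.9 F rail [-1.9, 0.2, -1.3] open 0.131
scene stud origin px [255 204] head px [257.84477815 209.2823467 ] entry px [263.64993102 218.60941588]
crop origin 205 169
top stud origin px [252 180] head px [250.59407646 179.62792458] entry px [246.125161   177.47435329]
crop origin 202 145
```

View pics/e1.png

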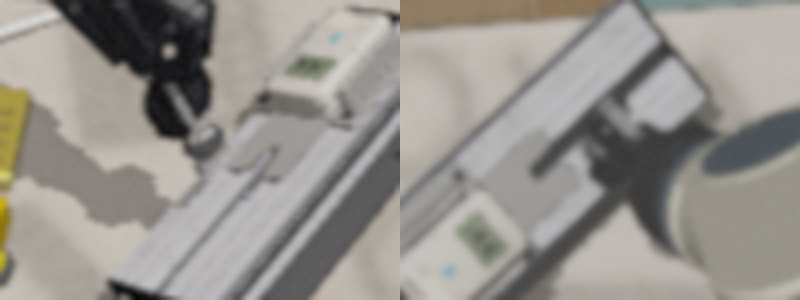

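The collar shows at crop (203,138), and the model predicted (200,140), so the frames agree. I'll correct the small offset and descend along the slot normal to just above the face.

Request:
{"api": "apply_moves", "payload": {
  "steps": [
    [0.07, 0.05, 0.1, 0.03, -0.13, 0.04, 1],
    [0, 0, 0, 0, 0, 0, 1],
    [0.11, 0.09, -0.24, 0, 0, 0, 1],
    [0.11, 0.09, -0.24, 0, 0, 0, 1],
    [0.11, 0.09, -0.24, 0, 0, 0, 1],
    [0.1, 0.085, -0.25, 0, 0, 0, 1],
    [0, 0, 0, 0, 0, 0, 1],
    [0, 0, 0, 0, 0, 0, 1]
  ]
}}

```text
time: 7.18
tool_pos: [0.492, 0.1258, 0.105]
ee_rot: [1.212, 2.56, 0.69]
wrist_force: [0.6, -0.9, -1.4]
opening: 0.133
grasp_force: 59.2
```

```bash
python3 - <<'E'
from goal import *
go(-.063,.022)
out=[]
for N in("scene","top"):
    im=viewer.get_image(N); P=cloud(im)
    s=manip.get_state(); a=s["tool_pos"]-zv*.023; u=proj(im,a).astype(int)
    k=5
    b=im["color"][u[1]-30:u[1]+30,u[0]-40:u[0]+40]; b=cv2.resize(b,(400,300),interpolation=2)
    def dot(p,c):
        q=(proj(im,p)-[u[0]-40-.4,u[1]-30-.4])*k; cv2.circle(b,tuple(int(round(v)) for v in q),2,c,-1)
    for yy in(-.13,-.11,-.09,-.04): 
        dot(O+yv*yy-xv*.008,(255,0,0)); dot(O+yv*yy+xv*.008,(0,160,0))
    for an in np.arange(0,2*np.pi,.5): dot(a+.015*(np.cos(an)*xv+np.sin(an)*yv),(0,0,255))
    out.append(b)
save("e2.png",np.hstack(out))
E
```

```text
t 7.1833 goal [0.4905 0.1257 0.103 ] shift units [-0.06 -0.01 -0.08] turn units [-0.01  0.05 -0.  ] q [ 0.05  0.4   2.26  1.44  0.3  -2.  ]
now rail x,y,h(stud) 2.1 -63.9 23.1 F rail [-0.8, -1.1, -1.2] open 0.133
```

View pics/e2.png

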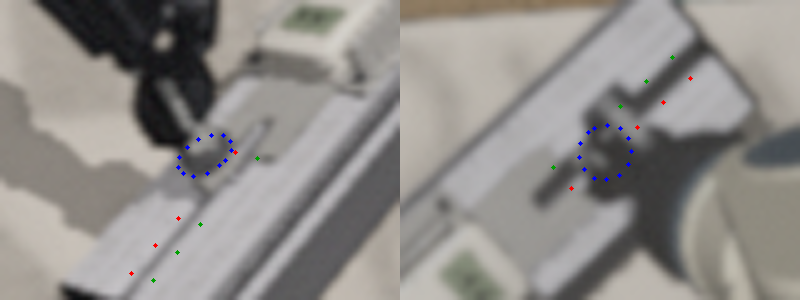

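Request:
{"api": "apply_moves", "payload": {
  "steps": [
    [0, 0, 0, 0, 0, 0, 1],
    [0, 0, 0, 0, 0, 0, 1]
  ]
}}

```text
time: 7.45
tool_pos: [0.492, 0.1258, 0.1051]
ee_rot: [1.212, 2.56, 0.69]
wrist_force: [-0.5, -0.3, -1.8]
opening: 0.132
grasp_force: 59.2
```

```bash
python3 - <<'E'
from goal import *
go(-.063,.022); viewer.get_image("scene"); go(-.063,.022); viewer.get_image("scene"); go(-.063,.022); print(manip.get_state()["qvel"].round(3))
E
```

```text
t 7.45 goal [0.4905 0.1257 0.103 ] shift units [-0.06 -0.   -0.08] turn units [-0.01  0.06 -0.  ] q [ 0.05  0.4   2.26  1.44  0.3  -2.  ]
now rail x,y,h(stud) 2.1 -63.9 23.2 F rail [-1.4, 0.1, -1.3] open 0.132
t 7.5 goal [0.4905 0.1257 0.103 ] shift units [-0.06 -0.   -0.08] turn units [-0.01  0.06  0.  ] q [ 0.05  0.4   2.26  1.44  0.3  -2.  ]
now rail x,y,h(stud) 2.0 -63.9 23.1 F rail [-1.4, -0.4, -2.0] open 0.13
t 7.55 goal [0.4905 0.1257 0.103 ] shift units [-0.06 -0.   -0.08] turn units [-0.01  0.06 -0.  ] q [ 0.05  0.4   2.26  1.44  0.3  -2.  ]
now rail x,y,h(stud) 2.0 -63.8 23.1 F rail [-1.1, -1.2, -1.9] open 0.132
[ 0.     0.001 -0.     0.004 -0.002 -0.003]
```

Request:
{"api": "apply_moves", "payload": {
  "steps": [
    [-0.06, 0, -0.08, -0.01, 0.06, 0, 1],
    [0, 0, 0, 0, 0, 0, 1],
    [0.03, 0.025, -0.07, 0, 0, 0, 1],
    [0.03, 0.025, -0.07, 0, 0, 0, 1],
    [0.03, 0.025, -0.07, 0, 0, 0, 1],
    [0.03, 0.025, -0.07, 0, 0, 0, 1],
    [0, 0, 0, 0, 0, 0, 1],
    [0, 0, 0, 0, 0, 0, 1],
    [0, 0, 0, 0, 0, 0, 1]
  ]
}}

```text
time: 8.3
tool_pos: [0.4933, 0.1284, 0.0955]
ee_rot: [1.216, 2.565, 0.686]
wrist_force: [-0.0, -0.3, -2.0]
opening: 0.133
grasp_force: 59.2
```

```bash
python3 - <<'E'
from goal import *
go(-.063,.006)
E
```

```text
t 8.3 goal [0.4967 0.1308 0.0891] shift units [ 0.13  0.09 -0.26] turn units [ 0.   -0.01 -0.  ] q [ 0.06  0.43  2.26  1.49  0.3  -2.05]
now rail x,y,h(stud) -0.4 -62.7 13.6 F rail [-1.2, -0.2, -1.7] open 0.133
```

Request:
{"api": "apply_moves", "payload": {
  "steps": [
    [0.035, 0.025, -0.06, 0, 0, 0, 1],
    [0.03, 0.02, -0.06, 0, 0, 0, 1],
    [0, 0, 0, 0, 0, 0, 1],
    [0, 0, 0, 0, 0, 0, 1]
  ]
}}

```text
time: 8.63
tool_pos: [0.495, 0.1295, 0.0925]
ee_rot: [1.216, 2.565, 0.686]
wrist_force: [-0.3, -0.4, -2.3]
opening: 0.132
grasp_force: 59.2
```

```bash
python3 - <<'E'
from goal import *
go(-.063,.006)
E
```

```text
t 8.6333 goal [0.4967 0.1308 0.0891] shift units [ 0.07  0.05 -0.13] turn units [ 0.   -0.01 -0.  ] q [ 0.06  0.43  2.25  1.51  0.3  -2.07]
now rail x,y,h(stud) -0.1 -62.9 10.0 F rail [-1.5, -0.1, -1.7] open 0.132
```

Request:
{"api": "apply_moves", "payload": {
  "steps": [
    [0.03, 0.025, -0.07, 0, 0, 0, 1],
    [0, 0, 0, 0, 0, 0, 1],
    [0, 0, 0, 0, 0, 0, 1]
  ]
}}

```text
time: 8.88
tool_pos: [0.4957, 0.1301, 0.0907]
ee_rot: [1.216, 2.565, 0.686]
wrist_force: [-0.5, -0.0, -2.1]
opening: 0.135
grasp_force: 59.2
```

Request:
{"api": "apply_moves", "payload": {
  "steps": [
    [0, 0, 0, 0, 0, 0, 1],
    [-0.06, 0.08, 0, 0, 0, 0, 1],
    [-0.06, 0.08, 0, 0, 0, 0, 1],
    [-0.06, 0.08, 0, 0, 0, 0, 1],
    [-0.06, 0.08, 0, 0, 0, 0, 1],
    [0, 0, 0, 0, 0, 0, 1],
    [0, 0, 0, 0, 0, 0, 1]
  ]
}}

```text
time: 9.47
tool_pos: [0.4895, 0.1383, 0.0908]
ee_rot: [1.215, 2.565, 0.686]
wrist_force: [0.4, -0.6, -2.5]
opening: 0.133
grasp_force: 59.2
```

```bash
python3 - <<'E'
from goal import *
go(-.040,.0075)
out=[]
for N in("scene","top"):
    im=viewer.get_image(N)
    s=manip.get_state(); a=s["tool_pos"]-zv*.023; u=proj(im,a).astype(int)
    out.append(cv2.resize(im["color"][u[1]-30:u[1]+30,u[0]-40:u[0]+40],(400,300),interpolation=2))
save("e3.png",np.hstack(out))
E
```

```text
t 9.4667 goal [0.4815 0.1481 0.0904] shift units [-0.32  0.39 -0.02] turn units [ 0.   -0.01 -0.01] q [ 0.08  0.44  2.26  1.57  0.29 -2.11]
now rail x,y,h(stud) 0.2 -52.6 7.9 F rail [-1.3, -0.8, -2.1] open 0.133
```

View pics/e3.png

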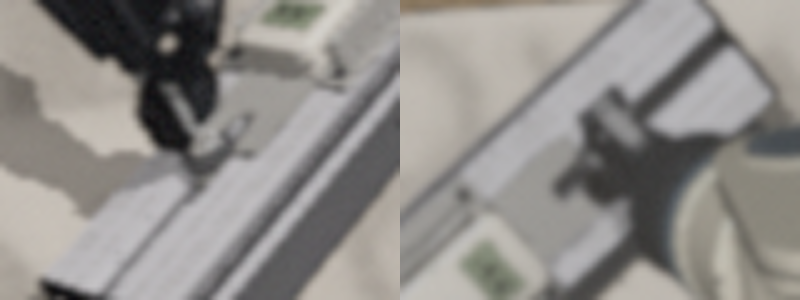

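The picture shows the collar on the slot line at scene crop (207,158), with the head in the slot just in front of the notch. No side force. Continuing the slide.

Request:
{"api": "apply_moves", "payload": {
  "steps": [
    [-0.08, 0.098, 0, 0, 0, 0, 1],
    [-0.08, 0.098, 0, 0, 0, 0, 1],
    [-0.08, 0.098, 0, 0, 0, 0, 1],
    [-0.08, 0.098, 0, 0, 0, 0, 1],
    [0, 0, 0, 0, 0, 0, 1],
    [0, 0, 0, 0, 0, 0, 1]
  ]
}}

```text
time: 10.07
tool_pos: [0.4815, 0.1481, 0.0908]
ee_rot: [1.215, 2.565, 0.686]
wrist_force: [-0.6, -1.2, -1.9]
opening: 0.131
grasp_force: 59.2
```

Request:
{"api": "apply_moves", "payload": {
  "steps": [
    [-0.05, 0.062, 0, 0, 0, 0, 1],
    [-0.05, 0.062, 0, 0, 0, 0, 1],
    [-0.05, 0.062, 0, 0, 0, 0, 1],
    [-0.05, 0.062, 0, 0, 0, 0, 1],
    [0, 0, 0, 0, 0, 0, 1],
    [0, 0, 0, 0, 0, 0, 1]
  ]
}}

```text
time: 10.57
tool_pos: [0.4766, 0.1542, 0.0908]
ee_rot: [1.215, 2.565, 0.686]
wrist_force: [-0.0, -0.1, -1.7]
opening: 0.134
grasp_force: 59.2
```

```bash
python3 - <<'E'
from goal import *
go(-.023,.0075)
E
```

```text
t 10.5667 goal [0.4708 0.1612 0.0904] shift units [-0.23  0.28 -0.02] turn units [ 0.   -0.01 -0.  ] q [ 0.13  0.43  2.28  1.66  0.27 -2.16]
now rail x,y,h(stud) 0.3 -32.2 7.8 F rail [-0.9, -0.0, -1.4] open 0.134
```

Request:
{"api": "apply_moves", "payload": {
  "steps": [
    [-0.05, 0.062, 0, 0, 0, 0, 1],
    [-0.05, 0.062, 0, 0, 0, 0, 1],
    [-0.025, 0.031, 0, 0, 0, 0, 1],
    [0, 0, 0, 0, 0, 0, 1],
    [0, 0, 0, 0, 0, 0, 1]
  ]
}}

```text
time: 10.98
tool_pos: [0.4735, 0.1581, 0.0908]
ee_rot: [1.215, 2.565, 0.686]
wrist_force: [0.3, -0.1, -2.4]
opening: 0.131
grasp_force: 59.2
```

Request:
{"api": "apply_moves", "payload": {
  "steps": [
    [-0.025, 0.031, 0, 0, 0, 0, 1],
    [0, 0, 0, 0, 0, 0, 1]
  ]
}}

```text
time: 11.15
tool_pos: [0.4729, 0.1588, 0.0908]
ee_rot: [1.216, 2.565, 0.686]
wrist_force: [0.2, 0.1, -2.8]
opening: 0.128
grasp_force: 59.2
```

Request:
{"api": "apply_moves", "payload": {
  "steps": [
    [-0.025, 0.031, 0, 0, 0, 0, 1],
    [0, 0, 0, 0, 0, 0, 1]
  ]
}}

```text
time: 11.32
tool_pos: [0.4723, 0.1596, 0.0908]
ee_rot: [1.216, 2.565, 0.686]
wrist_force: [-0.2, 0.4, -2.1]
opening: 0.134
grasp_force: 59.2
```

Request:
{"api": "apply_moves", "payload": {
  "steps": [
    [-0.02, 0.025, 0, 0, 0, 0, 1],
    [0, 0, 0, 0, 0, 0, 1]
  ]
}}

```text
time: 11.48
tool_pos: [0.4717, 0.1602, 0.0908]
ee_rot: [1.216, 2.565, 0.686]
wrist_force: [-0.5, -0.1, -2.0]
opening: 0.131
grasp_force: 59.2
```

Request:
{"api": "apply_moves", "payload": {
  "steps": [
    [-0.02, 0.025, 0, 0, 0, 0, 1],
    [0, 0, 0, 0, 0, 0, 1]
  ]
}}

```text
time: 11.65
tool_pos: [0.4714, 0.1607, 0.0909]
ee_rot: [1.216, 2.564, 0.686]
wrist_force: [-0.1, -0.5, -1.7]
opening: 0.127
grasp_force: 59.2
```

Request:
{"api": "apply_moves", "payload": {
  "steps": [
    [-0.02, 0.025, 0, 0, 0, 0, 1],
    [0, 0, 0, 0, 0, 0, 1]
  ]
}}

```text
time: 11.82
tool_pos: [0.4713, 0.161, 0.0909]
ee_rot: [1.216, 2.563, 0.685]
wrist_force: [0.7, -2.8, -2.3]
opening: 0.128
grasp_force: 59.3
```

Contact with the notch's closed end at y≈-23.5, about 2.6 N. I'll relieve it slightly and press down in stages.

Request:
{"api": "apply_moves", "payload": {
  "steps": [
    [0.01, -0.012, 0, 0, 0, 0, 1],
    [0.031, 0.025, -0.069, 0, 0, 0, 1],
    [0.031, 0.025, -0.069, 0, 0, 0, 1],
    [0.031, 0.025, -0.069, 0, 0, 0, 1],
    [0, 0, 0, 0, 0, 0, 1],
    [0, 0, 0, 0, 0, 0, 1]
  ]
}}

```text
time: 12.32
tool_pos: [0.4737, 0.1629, 0.0857]
ee_rot: [1.216, 2.564, 0.686]
wrist_force: [1.2, -4.5, 1.8]
opening: 0.132
grasp_force: 60.1
```

```bash
python3 - <<'E'
from goal import *
go(-.0235,-.0035)
E
```

```text
t 12.3167 goal [0.4753 0.1643 0.0809] shift units [ 0.06  0.06 -0.19] turn units [ 0.   -0.01  0.  ] q [ 0.15  0.44  2.29  1.76  0.26 -2.23]
now rail x,y,h(stud) 0.5 -23.6 1.7 F rail [-0.8, -4.3, 2.6] open 0.132
```

Request:
{"api": "apply_moves", "payload": {
  "steps": [
    [0.018, -0.022, 0, 0, 0, 0, 1],
    [0.031, 0.025, -0.069, 0, 0, 0, 1],
    [0.031, 0.025, -0.069, 0, 0, 0, 1],
    [0.015, 0.012, -0.035, 0, 0, 0, 1],
    [0, 0, 0, 0, 0, 0, 1],
    [0, 0, 0, 0, 0, 0, 1]
  ]
}}

```text
time: 12.82
tool_pos: [0.4756, 0.1643, 0.0815]
ee_rot: [1.215, 2.565, 0.688]
wrist_force: [-1.0, -2.6, 4.5]
opening: 0.133
grasp_force: 60.6
```

```bash
python3 - <<'E'
from goal import *
go(-.0235,-.005)
E
```

```text
t 12.8167 goal [0.4759 0.1648 0.0796] shift units [ 0.01  0.02 -0.07] turn units [-0.01 -0.01 -0.01] q [ 0.16  0.45  2.28  1.79  0.26 -2.27]
now rail x,y,h(stud) 0.5 -23.7 -3.1 F rail [0.2, -1.4, 5.1] open 0.133
```

Request:
{"api": "apply_moves", "payload": {
  "steps": [
    [0.02, 0.013, -0.04, 0, 0, 0, 1],
    [0.018, 0.013, -0.045, 0, 0, 0, 1],
    [0, 0, 0, 0, 0, 0, 1],
    [0, 0, 0, 0, 0, 0, 1]
  ]
}}

```text
time: 13.15
tool_pos: [0.4764, 0.165, 0.0798]
ee_rot: [1.215, 2.565, 0.688]
wrist_force: [-5.0, -4.6, 11.8]
opening: 0.126
grasp_force: 62.1
```

```bash
python3 - <<'E'
from goal import *
go(-.0235,-.0055,turn=-90)
E
```

```text
t 13.15 goal [0.4761 0.165  0.0792] shift units [-0.01  0.   -0.02] turn units [  6.96   5.71 -15.59] q [ 0.16  0.46  2.28  1.81  0.26 -2.28]
now rail x,y,h(stud) 0.5 -23.7 -5.1 F rail [0.0, -0.4, 13.6] open 0.126
```

Request:
{"api": "apply_moves", "payload": {
  "steps": [
    [-0.022, -0.018, 0.048, 0, 0, 0, 1],
    [0, 0, 0, 0, 0, 0, 1],
    [0, 0, 0, 0, 0, 0, 1],
    [0, 0, 0, 0, 0, 0, 1]
  ]
}}

```text
time: 13.48
tool_pos: [0.476, 0.1646, 0.0808]
ee_rot: [1.215, 2.565, 0.688]
wrist_force: [-3.1, -2.5, 7.6]
opening: 0.128
grasp_force: 60.7
```

```bash
python3 - <<'E'
from goal import *
go(-.0235,-.0038,turn=-90)
for i in range(4): viewer.get_image("top"); s=manip.get_state(); print([round(float(s["wrist_force"]@v),1) for v in(xv,yv,zv)])
E
```

```text
t 13.4833 goal [0.4754 0.1644 0.0806] shift units [-0.02 -0.01 -0.01] turn units [  6.95   5.7  -15.6 ] q [ 0.16  0.46  2.28  1.8   0.26 -2.28]
now rail x,y,h(stud) 0.5 -23.7 -3.9 F rail [0.3, 0.0, 8.6] open 0.128
[0.1, -0.5, 9.0]
[1.2, -1.0, 8.4]
[0.5, -0.7, 9.2]
[-0.0, -1.2, 9.4]
```

Request:
{"api": "apply_moves", "payload": {
  "steps": [
    [-0.008, -0.0065, 0.017, 0, 0, 0, 1],
    [0, 0, 0, 0, 0, 0, 1],
    [0, 0, 0, 0, 0, 0, 1],
    [0, 0, 0, 0, 0, 0, 1]
  ]
}}

```text
time: 14.02
tool_pos: [0.4758, 0.1645, 0.0811]
ee_rot: [1.215, 2.565, 0.688]
wrist_force: [-2.2, -3.2, 7.0]
opening: 0.131
grasp_force: 60.7
```

Request:
{"api": "apply_moves", "payload": {
  "steps": [
    [-0.008, -0.0065, 0.017, 0, 0, 0, 1],
    [0, 0, 0, 0, 0, 0, 1],
    [0, 0, 0, 0, 0, 0, 1],
    [0, 0, 0, 0, 0, 0, 1]
  ]
}}

```text
time: 14.35
tool_pos: [0.4756, 0.1643, 0.0815]
ee_rot: [1.215, 2.565, 0.688]
wrist_force: [-2.2, -2.9, 5.8]
opening: 0.131
grasp_force: 60.7
```

```bash
python3 - <<'E'
from goal import *
go(-.0235,-.0038,turn=-90)
out=[]
for N in("scene","top"):
    im=viewer.get_image(N)
    s=manip.get_state(); a=s["tool_pos"]-zv*.015; u=proj(im,a).astype(int)
    out.append(cv2.resize(im["color"][u[1]-30:u[1]+30,u[0]-40:u[0]+40],(400,300),interpolation=2))
save("e4.png",np.hstack(out))
E
```

```text
t 14.35 goal [0.4754 0.1644 0.0806] shift units [-0.01  0.   -0.04] turn units [  6.95   5.7  -15.6 ] q [ 0.16  0.45  2.28  1.79  0.26 -2.27]
now rail x,y,h(stud) 0.5 -23.7 -3.0 F rail [-0.1, -0.8, 6.8] open 0.131
```

View pics/e4.png

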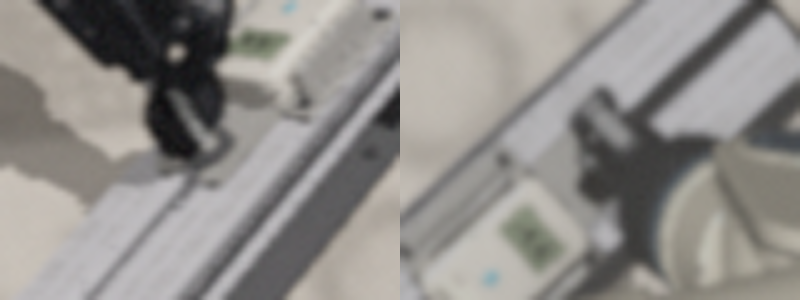

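Request:
{"api": "apply_moves", "payload": {
  "steps": [
    [0, 0, 0, 0.193, 0.158, -0.433, 1],
    [0, 0, 0, 0.387, 0.317, -0.867, 1],
    [0, 0, 0, 0.387, 0.317, -0.867, 1],
    [0, 0, 0, 0, 0, 0, 1],
    [0, 0, 0, 0, 0, 0, 1]
  ]
}}

```text
time: 14.87
tool_pos: [0.4753, 0.164, 0.0813]
ee_rot: [1.511, 2.455, 0.729]
wrist_force: [-2.7, -4.5, 5.0]
opening: 0.135
grasp_force: 60.6
```

```bash
python3 - <<'E'
from goal import *
go(-.0235,-.003,x=.0005,turn=-90); s=manip.get_state(); print("torque z",s["wrist_torque"].round(3),s["wrist_torque"]@zv)
E
```

```text
t 14.8667 goal [0.4755 0.1645 0.0816] shift units [0.01 0.02 0.01] turn units [  5.99   4.9  -13.43] q [ 0.16  0.45  2.29  1.79  0.26 -2.05]
now rail x,y,h(stud) -0.0 -23.8 -3.0 F rail [-1.7, -1.8, 6.8] open 0.135
torque z [-0.382  0.189 -0.134] -0.02820409719513989
```

Request:
{"api": "apply_moves", "payload": {
  "steps": [
    [0.01, 0.02, 0.01, 0.387, 0.317, -0.867, 1],
    [0, 0, 0, 0.387, 0.317, -0.867, 1],
    [0, 0, 0, 0, 0, 0, 1],
    [0, 0, 0, 0, 0, 0, 1]
  ]
}}

```text
time: 15.2
tool_pos: [0.4754, 0.1641, 0.0813]
ee_rot: [1.742, 2.343, 0.757]
wrist_force: [-1.4, -6.1, 4.2]
opening: 0.134
grasp_force: 60.6
```

```bash
python3 - <<'E'
from goal import *
go(-.0235,-.003,x=.0005,turn=-90); s=manip.get_state(); print("torque z",s["wrist_torque"].round(3),s["wrist_torque"]@zv)
E
```

```text
t 15.2 goal [0.4755 0.1645 0.0816] shift units [0.   0.01 0.01] turn units [  5.22   4.25 -11.69] q [ 0.16  0.45  2.28  1.79  0.26 -1.87]
now rail x,y,h(stud) 0.1 -23.7 -3.1 F rail [-2.2, -3.8, 6.1] open 0.134
torque z [-0.649  0.193 -0.196] 0.019965578784965212
```

Request:
{"api": "apply_moves", "payload": {
  "steps": [
    [0.013, -0.015, 0, 0.387, 0.317, -0.867, 1],
    [0, 0, 0, 0.387, 0.317, -0.867, 1],
    [0, 0, 0, 0.387, 0.317, -0.867, 1],
    [0, 0, 0, 0.387, 0.317, -0.867, 1],
    [0, 0, 0, 0.387, 0.317, -0.867, 1],
    [0, 0, 0, 0, 0, 0, 1],
    [0, 0, 0, 0, 0, 0, 1]
  ]
}}

```text
time: 15.78
tool_pos: [0.4756, 0.1639, 0.0814]
ee_rot: [2.286, 1.977, 0.807]
wrist_force: [-3.5, -4.9, 5.4]
opening: 0.13
grasp_force: 60.6
```

```bash
python3 - <<'E'
from goal import *
go(-.0235,-.003,x=.0005,turn=-90); s=manip.get_state(); print("torque z",s["wrist_torque"].round(3),s["wrist_torque"]@zv)
E
```

```text
t 15.7833 goal [0.4755 0.1645 0.0816] shift units [-0.01  0.02  0.01] turn units [ 3.28  2.67 -7.36] q [ 0.16  0.45  2.28  1.78  0.26 -1.43]
now rail x,y,h(stud) 0.2 -24.0 -3.1 F rail [-2.3, -1.6, 7.6] open 0.13
torque z [-0.518  0.308 -0.173] -0.04702719975140053
```

Request:
{"api": "apply_moves", "payload": {
  "steps": [
    [0, 0, 0, 0.387, 0.317, -0.867, 1],
    [0, 0, 0, 0.387, 0.317, -0.867, 1],
    [0, 0, 0, 0.387, 0.317, -0.867, 1],
    [0, 0, 0, 0.387, 0.317, -0.867, 1],
    [0, 0, 0, 0.387, 0.317, -0.867, 1],
    [0, 0, 0, 0.387, 0.317, -0.867, 1],
    [0, 0, 0, 0.387, 0.317, -0.867, 1],
    [0, 0, 0, 0.387, 0.317, -0.867, 1],
    [0, 0, 0, 0.19, 0.15, -0.42, 1],
    [0, 0, 0, 0, 0, 0, 1],
    [0, 0, 0, 0, 0, 0, 1]
  ]
}}

```text
time: 16.7
tool_pos: [0.4757, 0.1631, 0.0811]
ee_rot: [-2.711, -0.966, -0.723]
wrist_force: [-2.8, -7.0, 3.2]
opening: 0.136
grasp_force: 60.6
```

```bash
python3 - <<'E'
from goal import *
go(-.0235,.000,x=.0005,turn=-90); s=manip.get_state(); print("torque z",s["wrist_torque"].round(3),s["wrist_torque"]@zv)
E
```

```text
t 16.7 goal [0.4743 0.1635 0.0842] shift units [-0.05  0.01  0.12] turn units [ 0.01 -0.02  0.01] q [ 0.16  0.45  2.28  1.79  0.26 -0.69]
now rail x,y,h(stud) -0.3 -24.6 -3.1 F rail [-4.1, -3.6, 6.0] open 0.136
torque z [-1.099  0.213 -0.381] 0.027710013595915885
```

Request:
{"api": "apply_moves", "payload": {
  "steps": [
    [-0.006, -0.005, 0.053, 0, 0, 0, 1],
    [-0.02, -0.016, 0.043, 0, 0, 0, 1],
    [0, 0, 0, 0, 0, 0, 1],
    [0, 0, 0, 0, 0, 0, 1]
  ]
}}

```text
time: 17.03
tool_pos: [0.4748, 0.1625, 0.0834]
ee_rot: [-2.712, -0.967, -0.723]
wrist_force: [-3.1, -8.0, 5.3]
opening: 0.129
grasp_force: 60.5
```

```bash
python3 - <<'E'
from goal import *
go(-.0235,.000,x=.0005,turn=-90)
E
```

```text
t 17.0333 goal [0.4743 0.1635 0.0842] shift units [-0.02  0.04  0.03] turn units [ 0.02 -0.02  0.01] q [ 0.15  0.45  2.29  1.76  0.26 -0.67]
now rail x,y,h(stud) -0.1 -24.6 -0.5 F rail [-3.8, -4.3, 8.3] open 0.129
```

Request:
{"api": "apply_moves", "payload": {
  "steps": [
    [0, 0, 0, 0, 0, 0, 0.6],
    [0, 0, 0, 0, 0, 0, 0.4],
    [0, 0, 0, 0, 0, 0, 0.3],
    [0, 0, 0, 0, 0, 0, 0.3],
    [0, 0, 0, 0, 0, 0, 0.3]
  ]
}}

```text
time: 17.45
tool_pos: [0.4757, 0.1637, 0.0839]
ee_rot: [-2.709, -0.967, -0.725]
wrist_force: [0.6, 0.2, 0.7]
opening: 0.352
grasp_force: 0.0
```

```bash
python3 - <<'E'
from goal import *
go(-.0235,.000,x=.0005,turn=-90)
E
```

```text
t 17.45 goal [0.4743 0.1635 0.0842] shift units [-0.06 -0.01  0.01] turn units [-0.01 -0.01 -0.01] q [ 0.15  0.45  2.28  1.76  0.26 -0.67]
now rail x,y,h(stud) 1.4 -24.2 -0.8 F rail [0.9, -0.3, 0.3] open 0.352
```

Request:
{"api": "apply_moves", "payload": {
  "steps": [
    [-0.116, -0.095, 0.26, 0, 0, 0, 0.3],
    [-0.116, -0.095, 0.26, 0, 0, 0, 0.3],
    [-0.193, -0.158, 0.433, 0, 0, 0, 0.3],
    [-0.193, -0.158, 0.433, 0, 0, 0, 0.3],
    [-0.193, -0.158, 0.433, 0, 0, 0, 0.3],
    [-0.193, -0.158, 0.433, 0, 0, 0, 0.3],
    [-0.193, -0.158, 0.433, 0, 0, 0, 0.3],
    [0, -0.8, 0.4, 0, 0, 0, 0.3],
    [0, -0.8, 0.4, 0, 0, 0, 0.3],
    [0, -0.8, 0.4, 0, 0, 0, 0.3],
    [0, -0.8, 0.4, 0, 0, 0, 0.3],
    [0, -0.8, 0.4, 0, 0, 0, 0.3]
  ]
}}

```text
time: 18.45
tool_pos: [0.4454, 0.0382, 0.2016]
ee_rot: [-2.709, -0.968, -0.725]
wrist_force: [0.7, 1.3, 0.0]
opening: 0.35
grasp_force: 0.0
```

Request:
{"api": "apply_moves", "payload": {
  "steps": [
    [0, -1, 0, 0, 0, 0, 0.3],
    [0, -1, 0, 0, 0, 0, 0.3],
    [0, -1, 0, 0, 0, 0, 0.3],
    [0, -1, 0, 0, 0, 0, 0.3],
    [0, -1, 0, 0, 0, 0, 0.3],
    [0, -0.5, 0, 0, 0, 0, 0.3],
    [0, 0, 0, 0, 0, 0, 0.3]
  ]
}}

```text
time: 19.03
tool_pos: [0.4464, -0.101, 0.2012]
ee_rot: [-2.712, -0.964, -0.727]
wrist_force: [-0.8, 0.0, -0.1]
opening: 0.352
grasp_force: 0.0
```

```bash
python3 - <<'E'
from rect import *
out=[]
for N in("scene","top"):
    im=viewer.get_image(N); P=cloud(im)
    g5=cv2.cvtColor(rectify(im,.005,1000),cv2.COLOR_RGB2GRAY); print(N,"off-line y:",g5[68:76,90:130].mean(0).astype(int).tolist())
    W=(P-O); w=np.stack([W@xv,W@yv,W@zv],-1); k=(abs(w[...,0])<.04)&(abs(w[...,1]+.0235)<.03)&(w[...,2]>.03)&(w[...,2]<.075)
    q=w[k]; print("wing pts",len(q),q.mean(0).round(4),np.percentile(q,[3,97],0).round(4)); r=cv2.minAreaRect(q[:,:2].astype(np.float32)); print(r)
    ij=np.argwhere(k)[:,::-1].astype(np.float32)
    u=proj(im,O-yv*.0235+zv*.03).astype(int)
    b=im["color"][u[1]-30:u[1]+30,u[0]-40:u[0]+40]; out.append(cv2.resize(b,(400,300),interpolation=2))
save("f.png",np.hstack(out))
E
```

```text
scene off-line y: [178, 179, 178, 177, 177, 177, 176, 176, 177, 176, 172, 167, 161, 151, 140, 131, 125, 122, 125, 131, 139, 147, 153, 155, 155, 156, 156, 156, 154, 152, 152, 151, 149, 146, 145, 145, 144, 145, 147, 148]
wing pts 175 [ 0.0051 -0.0272  0.0482] [[-0.0212 -0.0309  0.0311]
 [ 0.0261 -0.0194  0.0629]]
((0.0016068369150161743, -0.023781506344676018), (0.05252789333462715, 0.014859305694699287), 0.14721786975860596)
top off-line y: [191, 191, 191, 191, 190, 190, 190, 190, 189, 188, 187, 187, 185, 181, 176, 172, 167, 163, 161, 160, 160, 160, 160, 160, 159, 157, 153, 149, 144, 138, 132, 127, 123, 121, 121, 123, 127, 132, 136, 141]
wing pts 108 [ 0.0033 -0.0225  0.0538] [[-0.0219 -0.0288  0.0328]
 [ 0.0249 -0.0174  0.0634]]
((0.0006875768303871155, -0.02332848124206066), (0.05127498134970665, 0.012434223666787148), 0.6774073243141174)
```

View pics/f.png

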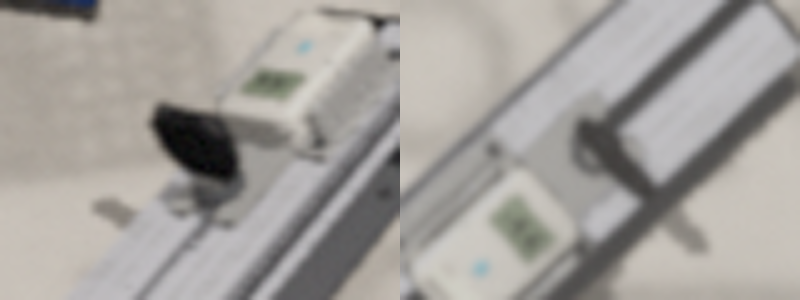

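The last picture shows the wing square across the slot (scene crop 200,140), turned less than 1° off. The stud sits at y≈-23.5, where the shank met the notch end, and the bracket has not moved. Handing in.

```bash
python3 -c "
from plant import job_done
print(job_done())"
```

```text
the job is handed in; nothing more can be done
None
```

The black stud is home in the bracket's notch and turned square across the slot, the bracket has not moved along the rail, and I handed the job in at about 19 s with the arm clear; the hand-in returned no verdict.

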